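# Open the child-resistant tablet tub

## Robot

A 7-joint arm with a two-finger parallel gripper is mounted at the origin on the work surface. World frame = base frame: x ahead of the robot, y to its left, z up, the work surface at z = 0. Lengths are in m, angles in rad, forces in N, time in s.
With the tool pointing down it reaches from about 0.375 to 0.925 m from the base axis. Payload 3.1 kg.
Tool frame: the origin (TCP) lies midway between the tips of the shut fingers; the grasp point (between the pads) lies 19 mm behind it; z points along the fingers, y is the line along which they close (so a half turn about z gives the same grasp; the last joint's range is limited). The gripper opens to 85 mm and grips with 20 to 120 N. Pads are 22 mm wide; open, the fingers measure 114 mm over their backs; the gripper's body (76 mm by 85 mm) begins 54 mm behind the grasp point. The pads swing forward as they close: fully open they stand 13 mm farther back than shut.
Start: joints at [-1.376, 0.383, 0.044, 1.598, -0.018, 1.161, -0.05], TCP at [0.188, 0.622, 0.231] pointing down, gripper open.
Joint ranges: [-2.61, 2.61], [-0.41, 2.15], [-1.48, 1.57], [0, 2.5], [-1.57, 4.71], [0.05, 1.97], [-2.85, 2.85]. Speed limits (rad/s): [2.79, 2.79, 3.14, 3.14, 3.14, 3.14, 3.14].

## Interface

Orientations are given as [roll, pitch, yaw] about the fixed x, y, z axes, in that order (R = Rz(yaw) Ry(pitch) Rx(roll)).
In Python, from plant import arm gives the robot as it stands.
- The arm moves only by the tool arm_command, never from a script. Its argument "targets" is a list of rows, each a list of 5 numbers: the closure in counts, from 0 (fully open) to 255 (shut), then the shift along the tool's x, y, z in mm, then the turn about the tool's z in degrees. In form: [[hand, x, y, z, twist], ...]. A call has 1 to 20 rows; each row is the pose to reach, as a shift and turn from the pose commanded when the call began, along the tool's axes at that moment; what a row does not reach only later rows make up. A row lasts 1/8 s, in which the tool goes at most 62.5 mm and 10.7 degrees, less where a joint would pass 70% of its speed; a pose out of reach is approached as far as the arm can. A call with a gripper value outside its range is refused whole. The fingers move at their own pace and stop on an object; "squeeze" is the grip in N (left out, the last holds). Time passes only in rows, so rows that repeat a pose let the fingers close. It gives the time, the measured TCP pose, the force and the opening at its end, in the units of the state.
- arm.state(): the state, without advancing time (a new reading comes with each control period).
- arm.grab_frame(name): name is "scene" or "top" or "wrist"; returns a dict with "frame" (480x640x3 uint8, red, green, blue), "depth" (480x640 float32, m along the optical axis (not along the pixel's ray), 0 where there is no reading), "vfov" (degrees; the focal length in pixels is half the picture's height over the tangent of half this angle, whatever the lens; pixels are square), "cx", "cy" (the principal point, pixels), "R" (3x3) and "t" (3): a world point X has camera coordinates R X + t. Camera axes: x right, y down, z forward; pixel columns grow to the right and rows downward; lengths in m; the calibration is good to about 2 mm. The wrist camera is an equidistant fisheye: a pixel r from the principal point sees the ray r / f radians off the axis. A picture is of the moment at which its call begins.
- arm.hand_in(): hands the job in, once; it reports no verdict.
The state is a dict: "clock": time; "q": joint angles; "dq": joint speeds; "effort": joint torques, N m; "ee_pos": TCP position; "eef_rot": TCP orientation; "wrist_force": force on the tool from outside, world axes, zero at the start; "torque": the same for the moment, N m; "width": opening from 0.0 (shut) to 1.0 (fully open).
Only numpy, scipy, OpenCV 4.12 (cv2) and the standard library are available. Lean on these libraries where they do the work, as an engineer would, in place of code of your own. Each camera call takes 0.05 s, during which the arm holds its last target. There are 200 camera calls.

## Task

Take the child-resistant cap off the tub of descaler tablets: press the cap down and keep it pressed while you turn it anticlockwise until you feel its stop (turning alone only clicks round), without leaning hard on the plastic neck or forcing the stop. Lift it off and set it down, not drop it, top side up in the middle of the shallow steel tray, and leave the things around where they are.

Things in the scene. Friction and masses are not known exactly. Their poses are not given: they have to be found in the camera images.
- tub: white square plastic tub, 92 x 92 mm, strapped in a steel bracket (base plate 130 x 130 mm) screwed to the worktop: it cannot turn or tip. Origin: centre of the plate's underside on the worktop, on the neck's axis; z up. Sides end 116 mm up, the sloping shoulder 123 mm up; the neck, 36 mm across, above it
- tub_rim (a point): centre of the neck's rim, 150 mm above the worktop. Driven anticlockwise from above, the inner cap is free after 10 to 57 degrees and meets a stop 9 degrees later (19 to 66), where the torque rises past 0.2 N m: ease back 5 degrees, then lift. The shell's play adds 0 to 36 degrees. Several goes are fine: unpressed, the shell turns back alone. The neck bears 45 N in all: push, pull and force at the stop
- cap: outer shell of the white round child-resistant cap, upright on the neck, side with fine ribs, 56 mm across (57 over the ribs), 29 mm high, whole cap 60 g. Origin: centre of its lower edge, 134 mm above the worktop at the start; z up through its top; its yaw does not tell how far the inner cap is turned. When free it lifts off, by its shell, with little more than its weight; the seal first lifts it 2 mm with up to 6 N
- cap_top (a point): centre of the cap's top face. Unpressed, the shell spins with light clicks. Pressed, it sinks 2 mm on a spring (4 N at the bottom), the seal gives 1 mm more by 9 N, and ribs inside drive the inner cap with 0.1 to 0.2 N m; 9 to 14 N is right. Where ribs meet ribs (every 36 degrees, two thirds of all positions) it stops 0.4 to 1.7 mm down: turn on under the same push until it sinks in
- tray: shallow square stainless tray fixed on the worktop, 150 x 150 mm outside, 10 mm high, walls 3 mm. Origin: centre of its underside; z up
- tray_in (a point): centre of the tray's inner floor, 3 mm above the worktop; z up. The cap set down on its lower edge has its origin here
- brush_caddy: bystander: loose white plastic cup of a toilet brush, 100 mm across, 130 mm high. Origin: centre of its underside
- shoe_brush: bystander: loose bamboo shoe brush lying bristles down, 150 x 46 mm, 46 mm high, long side along its x. Origin: centre of its underside
- rake: bystander: loose small aluminium carpet rake lying flat, 260 mm long along its x, head 150 mm wide at its +x end, 27 mm high. Origin: on the worktop under the middle of the handle
Mind the look-alikes: they are no part of the job. Several things look just like the tray: the one meant starts farthest to the robot's left. What is meant by the part that bears cap is not pink, and is the larger of those in its own colour.

How it is judged:
On the way, in this order (a step that is already met when the one before it is completed fails the run):
1. the cap is lifted clear of the tub's neck (z of cap in the frame of tub above 0.158 m), for 0.1 s.
2. the cap stands in the tray while the fingers still hold it (horizontal distance between cap and tray_in below 0.035 m and z of cap in the frame of tray_in between -0.003 and 0.004 m and angle between cap's own z axis and vertical below 0.12 rad and contact force between the fingers and cap above 0.5 N), for 0.1 s.
At the end, for the whole second after the job is handed in: The cap stands on its lower edge on the tray's floor (within 4 mm of it in height, upright to 0.12 rad), its centre within 35 mm of the tray's centre, at rest and let go; the brush caddy, shoe brush and rake are within 30 mm of where they were (horizontal distance between cap and tray_in below 0.035 m and z of cap in the frame of tray_in between -0.003 and 0.004 m and angle between cap's own z axis and vertical below 0.12 rad and linear speed of cap below 0.02 m/s and distance of each of brush_caddy, shoe_brush, rake from where it was at the start of the episode below 0.03 m); the robot touches nothing.
It fails at once if the tub is loaded with more than 45 N (contact force between tub and anything else above 45 N).
It fails at once if the brush caddy is knocked away (distance of brush_caddy from where it was at the start of the episode above 0.05 m).
It fails at once if the shoe brush is knocked away (distance of shoe_brush from where it was at the start of the episode above 0.05 m).
It fails at once if the rake is knocked away (distance of rake from where it was at the start of the episode above 0.05 m).
It also fails if it takes over 72 s, if anything falls off the work surface, if the arm or the gripper's body presses on something with over 40 N, if the wrist force passes 120 N, or if a joint passes its speed limit or range.

## Working session

There is one attempt and no reset: what is moved stays moved. The work goes in short steps, Python scripts to look and compute and a tool call to move; the robot and the scene stay as the last step left them, time stands still between calls to the robot, and variables do not carry over. Pictures are saved under pics/ and viewed, on a budget of 10 in all, crops included, one or two more only if the job needs it, and the job is handed in when it is done.

Besides the shell and the picture viewer there is one more tool, called as a command line: name --pt "numbers of a row" for each row, then --argument value for the rest. arm_command: Moves the arm, as the interface text tells. Its arguments: {"type":"object","properties":{"targets":{"type":"array"},"squeeze":{"type":"number"}},"required":["targets"]}

```bash
ls; mkdir -p pics; cat > h.py <<'E'
import numpy as np, cv2
from plant import arm
def grab(n,save=None):
    d=arm.grab_frame(n)
    np.savez('%s.npz'%(save or n),**{k:d[k] for k in('frame','depth','vfov','cx','cy','R','t')})
    if save: cv2.imwrite('pics/%s.png'%save,d['frame'][:,:,::-1])
    return d
def ld(n): return dict(np.load('%s.npz'%n))
def ray(d,u,v):
    f=240/np.tan(np.radians(d['vfov'])/2); return np.array([(u-d['cx'])/f,(v-d['cy'])/f,1.])
def p3(d,u,v,r=2):
    u=int(u);v=int(v);w=d['depth'][v-r:v+r+1,u-r:u+r+1]; z=np.median(w[w>0])
    return d['R'].T@(ray(d,u,v)*z-d['t'])
def atz(d,u,v,z):
    c=-d['R'].T@d['t']; k=d['R'].T@ray(d,u,v); return c+k*(z-c[2])/k[2]
E
python3 - <<'E'
from h import *
for n in('scene','top'): grab(n,n)
a=np.hstack([cv2.imread('pics/scene.png'),cv2.imread('pics/top.png')])
print(arm.state())
E
```

```text
pics
{'clock': 0.1, 'q': array([-1.37577776,  0.38375214,  0.0438678 ,  1.59940427, -0.01789575,
        1.16120232, -0.04991725]), 'dq': array([ 0.00158179, -0.00178409,  0.00057727, -0.00182955,  0.00134275,
        0.00040072,  0.00144688]), 'effort': array([ 2.49893084e-03, -4.34728611e+01,  1.02923378e+00, -2.50455970e+01,
        1.08904706e-02,  5.39654735e-03,  8.68983136e-06]), 'ee_pos': array([0.18739971, 0.62151504, 0.23001985]), 'eef_rot': array([-3.13922355e+00,  1.39702285e-04,  2.84880986e+00]), 'wrist_force': array([-0.37423457, -0.25389408, -0.64691423]), 'torque': array([0.03059332, 0.00662151, 0.00670982]), 'width': 0.9943287892397057}
```

View pics/scene.png

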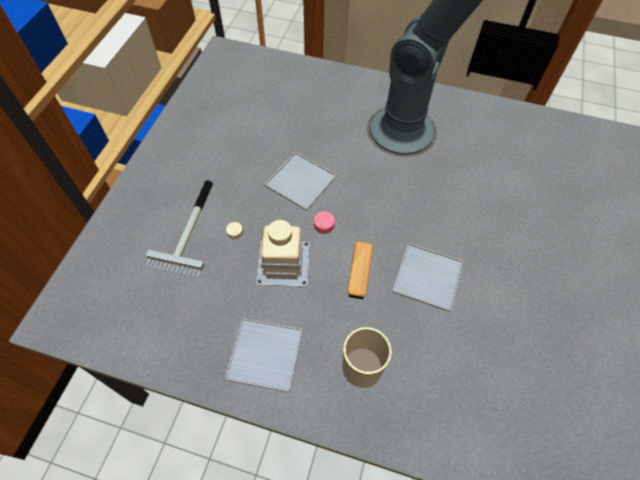

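View pics/top.png

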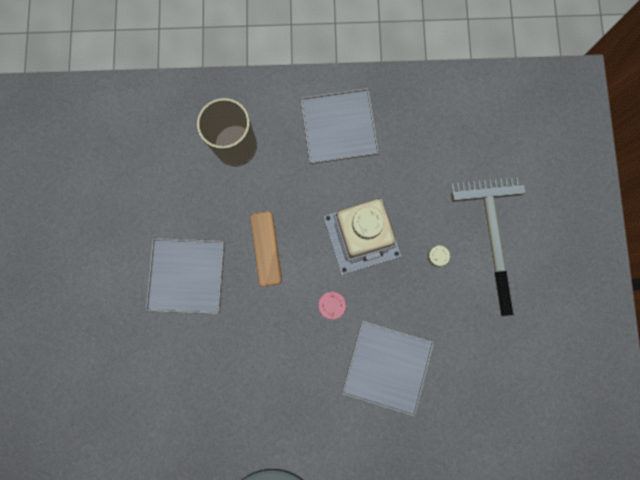

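The top view shows three trays at (187,276), (340,126) and (388,368). The caps are the cream one on the tub (367,222), a pink one (332,305) and a small cream one on the worktop (440,256). Next I turn these pixels into positions.

```bash
python3 - <<'E'
from h import *
t=ld('top');s=ld('scene')
np.set_printoptions(precision=4,suppress=True)
for n,u,v,z in [('trayL',187,276,.01),('trayT',340,126,.01),('trayB',388,368,.01),('cap',367,222,.163),('pink',332,305,.029),('small',440,256,.02),('brush',265,248,.046),('caddyrim',223,123,.13),('rakehead',488,192,.027),('rakeend',507,315,.02)]:
    print(n,atz(t,u,v,z),p3(t,u,v))
print('scene cap',p3(s,280,228),p3(s,300,181),p3(s,428,277),p3(s,264,354))
# all cap-top points
for nm,d in(('top',t),('scene',s)):
    vv,uu=np.mgrid[0:480,0:640]; f=240/np.tan(np.radians(d['vfov'])/2)
    P=np.stack([(uu-d['cx'])/f,(vv-d['cy'])/f,np.ones_like(uu)],-1)*d['depth'][...,None]
    W=(P-d['t'])@d['R']
    m=(d['depth']>0)&(W[...,2]>.157)&(W[...,2]<.17)
    c=p3(d,367,222) if nm=='top' else p3(d,280,228)
    m&=np.hypot(W[...,0]-c[0],W[...,1]-c[1])<.06
    q=W[m]; print(nm,m.sum(),q.mean(0),q.min(0),q.max(0),cv2.minEnclosingCircle(q[:,:2].astype(np.float32)))
    for a in [(187,276),(340,126),(388,368)] if nm=='top' else []:
        c=atz(d,*a,.005); m=(W[...,2]>.007)&(W[...,2]<.03)&(np.abs(W[...,:2]-c[:2]).max(-1)<.1)&(d['depth']>0)
        print(a,m.sum(),cv2.minAreaRect(W[m][:,:2].astype(np.float32)) if m.sum()>4 else 0)
crop=cv2.resize(t['frame'][170:290,300:460,::-1],(800,600),interpolation=cv2.INTER_CUBIC);cv2.imwrite('pics/crop1.png',crop)
E
```

```text
trayL [0.4809 0.1665 0.01  ] [0.4815 0.1686 0.0027]
trayT [ 0.7955 -0.1602  0.01  ] [ 0.7983 -0.1605  0.003 ]
trayB [ 0.2852 -0.2387  0.01  ] [ 0.2844 -0.2395  0.0033]
cap [ 0.5545 -0.1956  0.163 ] [ 0.5544 -0.1955  0.164 ]
pink [ 0.4128 -0.1306  0.029 ] [ 0.4128 -0.1306  0.0292]
small [ 0.5058 -0.3548  0.02  ] [ 0.5056 -0.3542  0.0222]
brush [0.5295 0.0002 0.046 ] [0.5295 0.0002 0.0462]
caddyrim [0.7605 0.0671 0.13  ] [0.7987 0.0869 0.0383]
rakehead [ 0.6353 -0.4611  0.027 ] [ 0.6363 -0.4626  0.0228]
rakeend [ 0.3829 -0.481   0.02  ] [ 0.383  -0.4783  0.0272]
scene cap [ 0.5527 -0.1958  0.1632] [ 0.2897 -0.2382  0.0017] [0.4855 0.1731 0.0026] [ 0.8001 -0.1576  0.0023]
top 764 [ 0.5539 -0.1968  0.1636] [ 0.5263 -0.2241  0.1574] [ 0.5823 -0.1692  0.1679] ((0.5542768836021423, -0.19670909643173218), 0.028189582750201225)
(187, 276) 544 ((0.4821545481681824, 0.17112573981285095), (0.15100345015525818, 0.1498972624540329), 85.96870422363281)
(340, 126) 550 ((0.7973453402519226, -0.15780159831047058), (0.15162166953086853, 0.1501265913248062), 6.620849609375)
(388, 368) 612 ((0.285563588142395, -0.23827119171619415), (0.15042904019355774, 0.14997775852680206), 71.84878540039062)
scene 386 [ 0.558  -0.1945  0.1623] [ 0.5283 -0.2212  0.1571] [ 0.5848 -0.1682  0.1682] ((0.556388258934021, -0.19487616419792175), 0.02910245954990387)
```

View pics/crop1.png

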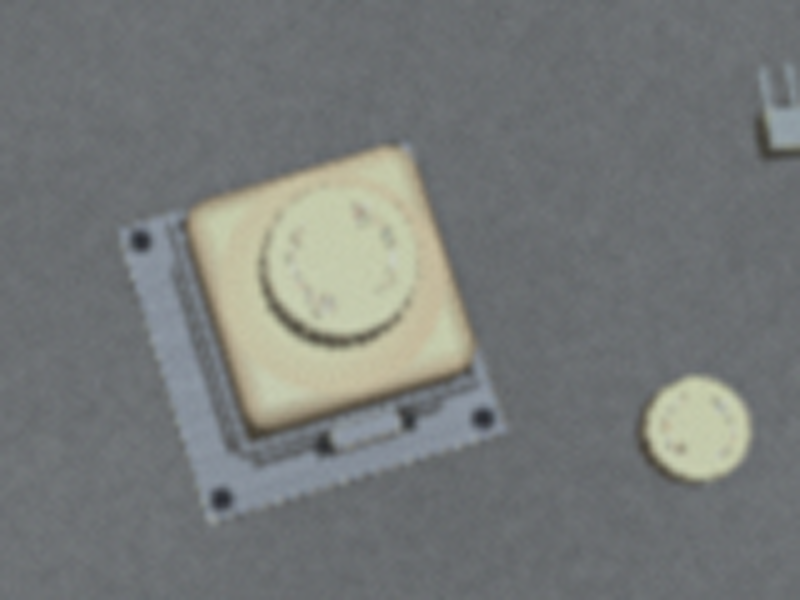

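The tub's cap (0.555, -0.196, top at 0.163) is the larger of the two cream caps, and the one on the worktop is smaller. The leftmost tray (+y) is at (0.482, 0.171). I'll move above the cap and wind the twist clockwise first, so there is room to turn anticlockwise.

arm_command --pt "0 -33 -38 0 8" --pt "0 -65 -75 0 16" --pt "0 -98 -113 0 25" --pt "0 -131 -150 0 33" --pt "0 -163 -188 0 41" --pt "0 -196 -226 0 50" --pt "0 -229 -263 0 58" --pt "0 -261 -301 0 66" --pt "0 -294 -338 0 74" --pt "0 -327 -376 0 83" --pt "0 -359 -414 0 91" --pt "0 -392 -451 0 99" --pt "0 -425 -489 0 108" --pt "0 -457 -526 0 116" --pt "0 -490 -564 0 124" --pt "0 -523 -602 0 132" --pt "0 -555 -639 0 141" --pt "0 -588 -677 0 149" --pt "0 -588 -677 0 149" --pt "0 -588 -677 0 149" --squeeze 40

```text
clock: 2.6
ee_pos: [0.5546, -0.1948, 0.2305]
eef_rot: [-3.14, 0.002, 0.249]
wrist_force: [0.2, -0.0, -0.2]
width: 1.0
```

```bash
python3 - <<'E'
from h import *
np.set_printoptions(precision=4,suppress=True)
d=grab('wrist','w1');s=arm.state();print({k:s[k] for k in('clock','q','ee_pos','eef_rot','wrist_force','torque')})
print(d['R'],d['t'],d['vfov'],d['cx'],d['cy'])
E
```

```text
{'clock': 2.65, 'q': array([-0.4527,  0.3629,  0.8871,  1.7837, -0.3083,  1.143 , -0.7873]), 'ee_pos': array([ 0.5548, -0.1939,  0.2306]), 'eef_rot': array([-3.1397,  0.0009,  0.2503]), 'wrist_force': array([ 0.5411, -0.2587, -0.5468]), 'torque': array([ 0.0149, -0.0344, -0.005 ])}
[[ 0.247  -0.969  -0.0016]
 [-0.9269 -0.2368  0.2911]
 [-0.2825 -0.0704 -0.9567]] [-0.3257  0.4306  0.5211] 65.70646984690485 321.9485472228241 237.03094531690022
```

View pics/w1.png

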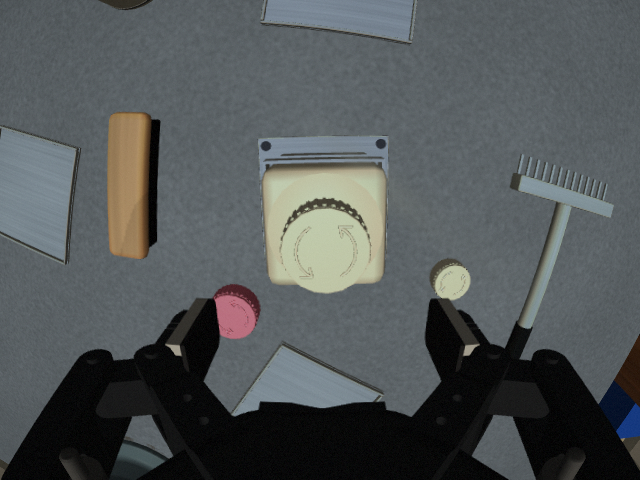

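The wrist view has the cap top at about (325,250), with the arrows anticlockwise. The fingers are at (200,340) and (450,340). I'll measure the centre from the wrist camera's depth.

```bash
cat >> h.py <<'E'
def cloud(d):
    f=240/np.tan(np.radians(d['vfov'])/2); vv,uu=np.mgrid[0:480,0:640]
    x=uu-d['cx'];y=vv-d['cy'];r=np.hypot(x,y)+1e-9;th=r/f
    P=np.stack([np.tan(th)*x/r,np.tan(th)*y/r,np.ones_like(r)],-1)*d['depth'][...,None]
    return (P-d['t'])@d['R']
E
python3 - <<'E'
from h import *
d=ld('w1');W=cloud(d)
m=(d['depth']>0)&(W[...,2]>.159)&(W[...,2]<.167)&(np.hypot(W[...,0]-.555,W[...,1]+.196)<.045)
q=W[m];print(m.sum(),q.mean(0),q.min(0),q.max(0),cv2.minEnclosingCircle(q[:,:2].astype(np.float32)))
h,xe,ye=np.histogram2d(q[:,0],q[:,1],bins=1);print(np.percentile(q[:,2],[5,50,95]))
E
```

```text
6064 [ 0.55752005 -0.19628741  0.16280447] [ 0.52942718 -0.22402448  0.15901255] [ 0.58337808 -0.16971211  0.16507509] ((0.5560301542282104, -0.19659869372844696), 0.027876216918230057)
[0.1616946  0.16281544 0.16392831]
```

arm_command --pt "0 1 2 20 0" --pt "0 1 2 40 0" --pt "0 1 2 60 0" --pt "0 1 2 75 0" --pt "0 1 2 85 0" --pt "0 1 2 90 0" --pt "0 1 2 92 0" --pt "0 1 2 92 0" --squeeze 40

```text
clock: 3.65
ee_pos: [0.557, -0.1974, 0.1397]
eef_rot: [3.141, -0.001, 0.248]
wrist_force: [-0.5, 0.3, -0.9]
width: 0.997
```

arm_command --pt "60 0 0 0 0" --pt "90 0 0 0 0" --pt "110 0 0 0 0" --pt "130 0 0 0 0" --pt "130 0 0 0 0" --pt "130 0 0 0 0" --squeeze 40

```text
clock: 4.4
ee_pos: [0.5569, -0.1969, 0.1394]
eef_rot: [-3.141, -0.0, 0.249]
wrist_force: [-0.3, 2.6, 3.4]
width: 0.649
```

```bash
python3 - <<'E'
from h import *
np.set_printoptions(precision=4,suppress=True)
d=grab('wrist','w2');s=arm.state();print({k:s[k] for k in('clock','q','ee_pos','eef_rot','wrist_force','torque','width')})
E
```

```text
{'clock': 4.45, 'q': array([-0.3794,  0.4813,  0.8164,  1.854 , -0.4171,  0.9859, -0.7057]), 'ee_pos': array([ 0.5569, -0.197 ,  0.1394]), 'eef_rot': array([-3.1413, -0.0003,  0.2484]), 'wrist_force': array([-1.4315,  2.2139,  3.0771]), 'torque': array([0.4309, 0.1638, 0.0185]), 'width': 0.6439356198814932}
```

View pics/w2.png

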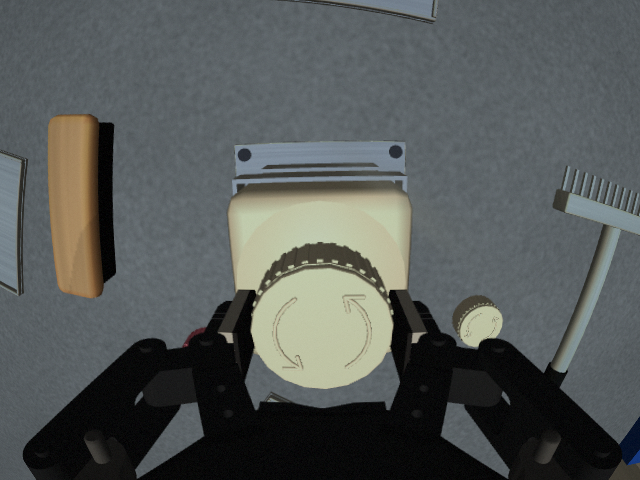

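The pads grip close to the cap's top edge, so I'll open, go 8 mm lower and grip again.

arm_command --pt "40 0 0 0 0" --pt "20 0 0 0 0" --pt "20 0 0 4 0" --pt "20 0 0 8 0" --pt "20 0 0 8 0" --pt "70 0 0 8 0" --pt "110 0 0 8 0" --pt "140 0 0 8 0" --pt "140 0 0 8 0" --pt "140 0 0 8 0" --pt "140 0 0 8 0" --squeeze 40

```text
clock: 5.82
ee_pos: [0.5567, -0.1972, 0.1313]
eef_rot: [-3.142, -0.0, 0.248]
wrist_force: [-0.4, -0.2, 1.3]
width: 0.654
```

arm_command --pt "140 0 0 0.5 0" --pt "140 0 0 1 0" --pt "140 0 0 1 0"

```text
clock: 6.2
ee_pos: [0.5567, -0.1972, 0.1304]
eef_rot: [-3.141, -0.0, 0.248]
wrist_force: [-2.1, 0.8, 4.3]
width: 0.651
```

```bash
cat > st.py <<'E'
from h import *
np.set_printoptions(precision=4,suppress=True)
s=arm.state();print({k:s[k] for k in('clock','ee_pos','eef_rot','wrist_force','torque','width')},s['q'][6])
E
python3 st.py
```

```text
{'clock': 6.2, 'ee_pos': array([ 0.5567, -0.1972,  0.1304]), 'eef_rot': array([-3.1414, -0.    ,  0.2483]), 'wrist_force': array([-2.0976,  0.7574,  4.2565]), 'torque': array([ 0.2639,  0.3526, -0.035 ]), 'width': 0.6511352839120182} -0.6976936335925975
```

arm_command --pt "140 0 0 0.5 0" --pt "140 0 0 1 0" --pt "140 0 0 1 0"

```text
clock: 6.58
ee_pos: [0.5567, -0.1972, 0.1296]
eef_rot: [-3.141, -0.0, 0.248]
wrist_force: [-1.8, 1.4, 5.4]
width: 0.65
```

arm_command --pt "140 0 0 0.5 0" --pt "140 0 0 1 0" --pt "140 0 0 1 0"

```text
clock: 6.95
ee_pos: [0.5567, -0.1972, 0.129]
eef_rot: [-3.141, -0.0, 0.248]
wrist_force: [-2.8, 1.9, 7.7]
width: 0.647
```

arm_command --pt "140 0 0 0.5 0" --pt "140 0 0 1 0" --pt "140 0 0 1 0"

```text
clock: 7.32
ee_pos: [0.5567, -0.1972, 0.1286]
eef_rot: [-3.14, -0.0, 0.248]
wrist_force: [-4.7, 2.2, 10.4]
width: 0.652
```

```bash
python3 st.py
```

```text
{'clock': 7.325, 'ee_pos': array([ 0.5567, -0.1972,  0.1286]), 'eef_rot': array([-3.1403, -0.0003,  0.2482]), 'wrist_force': array([-4.7418,  2.2284, 10.3814]), 'torque': array([ 0.5091,  0.8645, -0.0044]), 'width': 0.6519188695751021} -0.69499645726193
```

About 10.4 N is on the cap. Now turning anticlockwise (negative twist) in small steps, watching the moment.

arm_command --pt "140 0 0 0 -2" --pt "140 0 0 0 -4" --pt "140 0 0 0 -6" --pt "140 0 0 0 -6"

```text
clock: 7.82
ee_pos: [0.5573, -0.197, 0.1287]
eef_rot: [-3.141, -0.002, 0.353]
wrist_force: [-3.6, 2.5, 10.5]
width: 0.649
```

```bash
python3 st.py
```

```text
{'clock': 7.825, 'ee_pos': array([ 0.5573, -0.197 ,  0.1287]), 'eef_rot': array([-3.1407, -0.0016,  0.353 ]), 'wrist_force': array([-3.5874,  2.5486, 10.4787]), 'torque': array([ 0.5237,  0.6516, -0.0164]), 'width': 0.6488311859935842} -0.6039670757129346
```

arm_command --pt "140 0 0 0 -2" --pt "140 0 0 0 -4" --pt "140 0 0 0 -6" --pt "140 0 0 0 -8" --pt "140 0 0 0 -8"

```text
clock: 8.45
ee_pos: [0.5576, -0.1965, 0.1287]
eef_rot: [-3.141, -0.002, 0.493]
wrist_force: [-2.7, 3.9, 10.4]
width: 0.65
```

```bash
python3 st.py
```

```text
{'clock': 8.45, 'ee_pos': array([ 0.5576, -0.1965,  0.1287]), 'eef_rot': array([-3.1408, -0.0023,  0.4931]), 'wrist_force': array([-2.656 ,  3.8805, 10.4077]), 'torque': array([ 0.618 ,  0.5909, -0.0515]), 'width': 0.6497646313818493} -0.4819834791108827
```

arm_command --pt "140 0 0 0 -2" --pt "140 0 0 0 -4" --pt "140 0 0 0 -6" --pt "140 0 0 0 -8" --pt "140 0 0 0 -8"

```text
clock: 9.07
ee_pos: [0.5576, -0.1962, 0.1287]
eef_rot: [-3.141, -0.003, 0.633]
wrist_force: [-2.5, 2.8, 10.0]
width: 0.652
```

```bash
python3 st.py
```

```text
{'clock': 9.075, 'ee_pos': array([ 0.5576, -0.1962,  0.1287]), 'eef_rot': array([-3.1407, -0.0026,  0.6328]), 'wrist_force': array([-2.5264,  2.8467, 10.0101]), 'torque': array([ 0.7126,  0.6414, -0.0457]), 'width': 0.6522576904004911} -0.3594305407899614
```

arm_command --pt "140 0 0 0 -2" --pt "140 0 0 0 -4" --pt "140 0 0 0 -6" --pt "140 0 0 0 -8" --pt "140 0 0 0 -8"

```text
clock: 9.7
ee_pos: [0.5575, -0.1961, 0.1286]
eef_rot: [-3.141, -0.003, 0.772]
wrist_force: [-3.9, 4.6, 10.2]
width: 0.651
```

```bash
python3 st.py
```

```text
{'clock': 9.7, 'ee_pos': array([ 0.5575, -0.1961,  0.1286]), 'eef_rot': array([-3.1407, -0.0026,  0.7725]), 'wrist_force': array([-3.8576,  4.5796, 10.2047]), 'torque': array([ 0.697 ,  0.6886, -0.04  ]), 'width': 0.6514359091438668} -0.236269456763845
```

```bash
python3 - <<'E'
from h import *
d=grab('wrist','w3')
for n in('w2','w3'):
    d=ld(n);W=cloud(d)
    m=(d['depth']>0)&(W[...,2]>.15)&(W[...,2]<.17)&(np.hypot(W[...,0]-.5565,W[...,1]+.1965)<.024)
    q=W[m];print(n,m.sum(),q.mean(0),np.median(q[:,2]))
    # tilt
    A=np.c_[q[:,:2]-[.5565,-.1965],np.ones(len(q))];print(np.linalg.lstsq(A,q[:,2],rcond=None)[0])
a=ld('w2')['frame'][180:420,200:440];b=ld('w3')['frame'][180:420,200:440]
cv2.imwrite('pics/c2.png',cv2.resize(np.hstack([a,b])[:,:,::-1],(800,400)))
E
```

```text
w2 10651 [ 0.55801219 -0.19612626  0.16158094] 0.16156871226400768
[-0.00137725 -0.00084062  0.16158334]
w3 11593 [ 0.55777834 -0.195284    0.15968506] 0.15967607023387081
[-0.0002015   0.00055672  0.15968464]
```

View pics/c2.png

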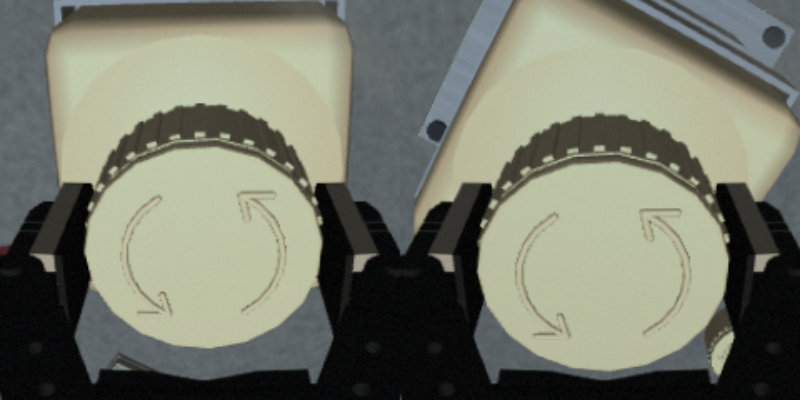

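The arrows turned with the fingers (no slip), and the cap sits about 3 mm down, so it is engaged. The turn so far is shell play. I'll carry on turning.

arm_command --pt "140 0 0 0 -2" --pt "140 0 0 0 -4" --pt "140 0 0 0 -6" --pt "140 0 0 0 -6"

```text
clock: 10.25
ee_pos: [0.5574, -0.1961, 0.1286]
eef_rot: [-3.141, -0.003, 0.877]
wrist_force: [-3.9, 3.5, 10.6]
width: 0.65
```

```bash
python3 st.py
```

```text
{'clock': 10.25, 'ee_pos': array([ 0.5574, -0.1961,  0.1286]), 'eef_rot': array([-3.1408, -0.0025,  0.8771]), 'wrist_force': array([-3.8965,  3.512 , 10.5655]), 'torque': array([ 0.7211,  0.7063, -0.0439]), 'width': 0.6501951492216458} -0.14359720245343094
```

arm_command --pt "140 0 0 0 -2" --pt "140 0 0 0 -4" --pt "140 0 0 0 -6" --pt "140 0 0 0 -8" --pt "140 0 0 0 -8"

```text
clock: 10.88
ee_pos: [0.5572, -0.1963, 0.1287]
eef_rot: [-3.141, -0.002, 1.017]
wrist_force: [-4.1, 4.1, 11.1]
width: 0.647
```

```bash
python3 st.py
```

```text
{'clock': 10.875, 'ee_pos': array([ 0.5572, -0.1963,  0.1287]), 'eef_rot': array([-3.1409, -0.0023,  1.0165]), 'wrist_force': array([-4.1288,  4.1111, 11.0654]), 'torque': array([ 0.7405,  0.7733, -0.0455]), 'width': 0.6468532900502645} -0.019481903626024685
```

arm_command --pt "140 0 0 0.2 -2" --pt "140 0 0 0.2 -4" --pt "140 0 0 0.2 -6" --pt "140 0 0 0.2 -8" --pt "140 0 0 0.2 -8"

```text
clock: 11.5
ee_pos: [0.5571, -0.1966, 0.1286]
eef_rot: [-3.141, -0.002, 1.156]
wrist_force: [-4.2, 3.6, 11.4]
width: 0.649
```

```bash
python3 st.py
```

```text
{'clock': 11.5, 'ee_pos': array([ 0.5571, -0.1966,  0.1286]), 'eef_rot': array([-3.1413, -0.0021,  1.1561]), 'wrist_force': array([-4.2099,  3.5932, 11.4374]), 'torque': array([ 0.6088,  0.9326, -0.1068]), 'width': 0.648515512020976} 0.10538185271511993
```

The moment rose to about 0.11, so the drive engaged at around 48°. The stop can come no earlier than about 63°.

arm_command --pt "140 0 0 0 -2" --pt "140 0 0 0 -4" --pt "140 0 0 0 -6" --pt "140 0 0 0 -8" --pt "140 0 0 0 -8"

```text
clock: 12.12
ee_pos: [0.5569, -0.1961, 0.1288]
eef_rot: [-3.141, -0.003, 1.294]
wrist_force: [-4.8, 4.5, 12.6]
width: 0.649
```

```bash
python3 st.py
```

```text
{'clock': 12.125, 'ee_pos': array([ 0.5569, -0.1961,  0.1288]), 'eef_rot': array([-3.141 , -0.0033,  1.2941]), 'wrist_force': array([-4.8373,  4.4705, 12.6325]), 'torque': array([ 0.8667,  1.0108, -0.3381]), 'width': 0.6487143296591937} 0.22943473339862472
```

The moment is 0.34, past 0.2, so this is the stop. Easing back 5°.

arm_command --pt "140 0 0 0 2" --pt "140 0 0 0 4" --pt "140 0 0 0 5" --pt "140 0 0 0 5"

```text
clock: 12.62
ee_pos: [0.5571, -0.1962, 0.1286]
eef_rot: [-3.141, -0.002, 1.209]
wrist_force: [-3.6, 3.6, 12.1]
width: 0.651
```

```bash
python3 st.py
```

```text
{'clock': 12.625, 'ee_pos': array([ 0.5571, -0.1962,  0.1286]), 'eef_rot': array([-3.141 , -0.0023,  1.2086]), 'wrist_force': array([-3.6198,  3.5536, 12.0772]), 'torque': array([ 0.7375,  0.9243, -0.0075]), 'width': 0.650518907028281} 0.15205393929935743
```

arm_command --pt "140 0 0 -1 0" --pt "140 0 0 -2 0" --pt "140 0 0 -3 0" --pt "140 0 0 -4 0" --pt "140 0 0 -5 0" --pt "140 0 0 -5 0"

```text
clock: 13.38
ee_pos: [0.5568, -0.1967, 0.1319]
eef_rot: [-3.141, -0.001, 1.209]
wrist_force: [-0.4, 3.3, 2.8]
width: 0.652
```

arm_command --pt "140 0 0 -0.5 0" --pt "140 0 0 -1 0" --pt "140 0 0 -1 0"

```text
clock: 13.75
ee_pos: [0.5566, -0.1974, 0.133]
eef_rot: [3.141, 0.0, 1.208]
wrist_force: [0.1, 3.3, 1.1]
width: 0.649
```

arm_command --pt "140 0 0 -0.5 0" --pt "140 0 0 -1 0" --pt "140 0 0 -1 0"

```text
clock: 14.12
ee_pos: [0.5565, -0.1974, 0.1338]
eef_rot: [-3.141, 0.0, 1.208]
wrist_force: [1.1, 2.1, -0.9]
width: 0.653
```

arm_command --pt "140 0 0 -0.5 0" --pt "140 0 0 -1 0" --pt "140 0 0 -1 0"

```text
clock: 14.5
ee_pos: [0.5564, -0.1974, 0.135]
eef_rot: [-3.141, 0.0, 1.208]
wrist_force: [-0.3, 1.8, -2.6]
width: 0.652
```

arm_command --pt "140 0 0 -0.5 0" --pt "140 0 0 -1 0" --pt "140 0 0 -1 0"

```text
clock: 14.88
ee_pos: [0.5565, -0.1974, 0.1361]
eef_rot: [-3.141, 0.0, 1.208]
wrist_force: [0.4, 1.5, -1.2]
width: 0.651
```

arm_command --pt "140 0 0 -0.5 0" --pt "140 0 0 -1 0" --pt "140 0 0 -1 0"

```text
clock: 15.25
ee_pos: [0.5566, -0.1974, 0.1371]
eef_rot: [-3.142, 0.0, 1.208]
wrist_force: [-1.1, 1.3, -0.8]
width: 0.649
```

The pull fell to about 1 N, near the cap's weight, so it is free. Lifting clear.

arm_command --pt "140 0 0 -2 0" --pt "140 0 0 -5 0" --pt "140 0 0 -10 0" --pt "140 0 0 -20 0" --pt "140 0 0 -35 0" --pt "140 0 0 -50 0" --pt "140 0 0 -65 0" --pt "140 0 0 -65 0"

```text
clock: 16.25
ee_pos: [0.558, -0.1978, 0.2042]
eef_rot: [3.138, -0.001, 1.208]
wrist_force: [-0.3, 0.1, -0.8]
width: 0.651
```

```bash
python3 - <<'E'
from h import *
import st
for n in('scene','top'):
    d=grab(n,n+'2')
    print(n)
d=grab('wrist','w4');W=cloud(d);s=arm.state()
m=(d['depth']>0)&(abs(W[...,2]-s['ee_pos'][2]-.031)<.012)&(np.hypot(*(W[...,:2]-s['ee_pos'][:2]).transpose(2,0,1))<.023)
q=W[m];A=np.c_[q[:,:2]-s['ee_pos'][:2],np.ones(len(q))];print(m.sum(),q.mean(0)-s['ee_pos'],np.linalg.lstsq(A,q[:,2],rcond=None)[0])
a=ld('scene2')['frame'][170:290,210:370,::-1]
cv2.imwrite('pics/c3.png',np.hstack([cv2.resize(a,(400,300)),cv2.resize(d['frame'][...,::-1],(400,300))]))
E
```

```text
{'clock': 16.25, 'ee_pos': array([ 0.558 , -0.1978,  0.2042]), 'eef_rot': array([ 3.1376, -0.0008,  1.2082]), 'wrist_force': array([-0.2655,  0.148 , -0.7907]), 'torque': array([-0.006 , -0.0149, -0.0077]), 'width': 0.6508644954214843} 0.09958457273171692
scene
top
10792 [0.0006 0.0015 0.0315] [-0.0003  0.0009  0.2331]
```

View pics/c3.png

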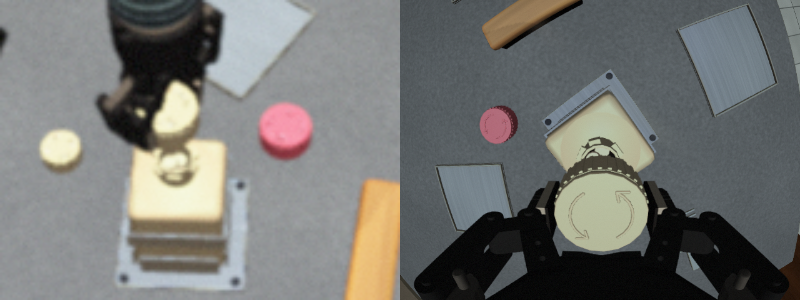

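The cap is off and held level, and the bare neck shows at (175,165) in the left half. Carrying it to the left tray.

arm_command --pt "140 16 -10 0 0" --pt "140 45 -28 0 0" --pt "140 80 -50 0 0" --pt "140 120 -76 0 0" --pt "140 160 -101 0 0" --pt "140 200 -126 0 0" --pt "140 240 -152 0 0" --pt "140 275 -174 0 0" --pt "140 300 -189 0 0" --pt "140 312 -197 0 0" --pt "140 317 -200 0 0" --pt "140 317 -200 0 0" --pt "140 317 -200 0 0"

```text
clock: 18.02
ee_pos: [0.4825, 0.1684, 0.202]
eef_rot: [3.141, 0.001, 1.206]
wrist_force: [-0.6, 0.0, -0.4]
width: 0.652
```

arm_command --pt "140 0 0 25 0" --pt "140 0 0 60 0" --pt "140 0 0 100 0" --pt "140 0 0 135 0" --pt "140 0 0 160 0" --pt "140 0 0 175 0" --pt "140 0 0 182 0" --pt "140 0 0 182 0" --pt "140 0 0 182 0"

```text
clock: 19.15
ee_pos: [0.4831, 0.1704, 0.021]
eef_rot: [3.14, -0.002, 1.208]
wrist_force: [-0.8, 0.3, -0.9]
width: 0.649
```

```bash
python3 - <<'E'
from h import *
import st
d=grab('wrist','w5');W=cloud(d);s=arm.state();st.s=s
print(s['ee_pos'],s['wrist_force'])
m=(d['depth']>0)&(abs(W[...,2]-s['ee_pos'][2]-.031)<.012)&(np.hypot(*(W[...,:2]-s['ee_pos'][:2]).transpose(2,0,1))<.023)
q=W[m];print(q.mean(0),np.median(q[:,2]))
E
```

```text
{'clock': 19.15, 'ee_pos': array([0.4831, 0.1704, 0.021 ]), 'eef_rot': array([ 3.1402, -0.0016,  1.208 ]), 'wrist_force': array([-0.7759,  0.2563, -0.8683]), 'torque': array([-0.0118,  0.0714, -0.0287]), 'width': 0.6488696233149825} -0.5701520804572312
[0.483  0.1705 0.0211] [ 0.6079 -0.56   -0.3478]
[0.4836 0.1719 0.052 ] 0.052036747589314244
```

View pics/w5.png

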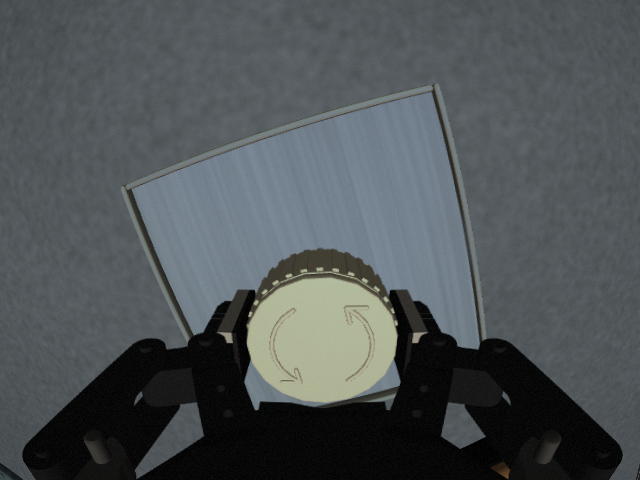

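The cap is held over the tray's middle, with its lower edge about 20 mm above the floor. Lowering it.

arm_command --pt "140 0 0 5 0" --pt "140 0 0 10 0" --pt "140 0 0 14 0" --pt "140 0 0 17 0" --pt "140 0 0 18 0" --pt "140 0 0 18 0"

```text
clock: 19.95
ee_pos: [0.482, 0.17, 0.0019]
eef_rot: [-3.141, 0.0, 1.208]
wrist_force: [-0.2, 0.4, -0.3]
width: 0.649
```

arm_command --pt "140 0 0 0.5 0" --pt "140 0 0 1 0" --pt "140 0 0 1 0"

```text
clock: 20.32
ee_pos: [0.4821, 0.1701, 0.0011]
eef_rot: [3.142, 0.0, 1.208]
wrist_force: [0.5, -0.0, -1.0]
width: 0.652
```

arm_command --pt "140 0 0 0.5 0" --pt "140 0 0 1 0" --pt "140 0 0 1 0"

```text
clock: 20.7
ee_pos: [0.4822, 0.1702, 0.0007]
eef_rot: [-3.141, -0.0, 1.208]
wrist_force: [-2.1, 0.0, 5.8]
width: 0.653
```

Contact with the floor at 5.8 N. Hold briefly, release, then go straight up.

arm_command --pt "140 0 0 -0.3 0" --pt "140 0 0 -0.3 0" --pt "110 0 0 -0.3 0" --pt "80 0 0 -0.3 0" --pt "50 0 0 -0.3 0" --pt "20 0 0 -0.3 0" --pt "5 0 0 -0.3 0" --pt "5 0 0 -0.3 0" --pt "5 0 0 -0.3 0"

```text
clock: 21.82
ee_pos: [0.4821, 0.1701, 0.0003]
eef_rot: [3.142, 0.0, 1.208]
wrist_force: [-0.9, -0.1, -0.8]
width: 0.979
```

arm_command --pt "5 0 0 -5 0" --pt "5 0 0 -15 0" --pt "5 0 0 -30 0" --pt "5 0 0 -60 0" --pt "5 0 0 -100 0" --pt "5 0 0 -140 0" --pt "5 0 0 -170 0" --pt "5 0 0 -180 0" --pt "5 0 0 -180 0" --pt "5 0 0 -180 0"

```text
clock: 23.08
ee_pos: [0.4809, 0.1697, 0.179]
eef_rot: [-3.14, 0.002, 1.208]
wrist_force: [-0.3, -0.4, 0.1]
width: 0.981
```

```bash
python3 - <<'E'
from h import *
import st
d=grab('wrist','w6');W=cloud(d)
m=(d['depth']>0)&(W[...,2]>.024)&(W[...,2]<.045)&(np.hypot(W[...,0]-.482,W[...,1]-.171)<.05)
q=W[m];print(m.sum(),cv2.minEnclosingCircle(q[:,:2].astype(np.float32)),np.percentile(q[:,2],[5,50,95]))
t=grab('top','top2');o=ld('top')
cv2.imwrite('pics/fin.png',np.hstack([cv2.resize(t['frame'][...,::-1],(400,300)),cv2.resize(d['frame'][...,::-1],(400,300))]))
for n,(u,v,r) in dict(brush=(265,248,45),rake=(490,250,75),caddy=(223,130,40)).items():
    print(n,np.abs(t['frame'][v-r:v+r,u-r:u+r].astype(int)-o['frame'][v-r:v+r,u-r:u+r]).mean())
E
```

```text
{'clock': 23.075, 'ee_pos': array([0.4809, 0.1697, 0.179 ]), 'eef_rot': array([-3.1398,  0.0022,  1.2084]), 'wrist_force': array([-0.2655, -0.3799,  0.069 ]), 'torque': array([ 0.0012, -0.0392, -0.0075]), 'width': 0.981196275159008} -0.6972042182154546
3570 ((0.482107937335968, 0.1692914217710495), 0.028703905642032623) [0.0301 0.0317 0.0329]
brush 3.2404526748971194
rake 3.1995407407407406
caddy 2.9400520833333332
```

View pics/fin.png

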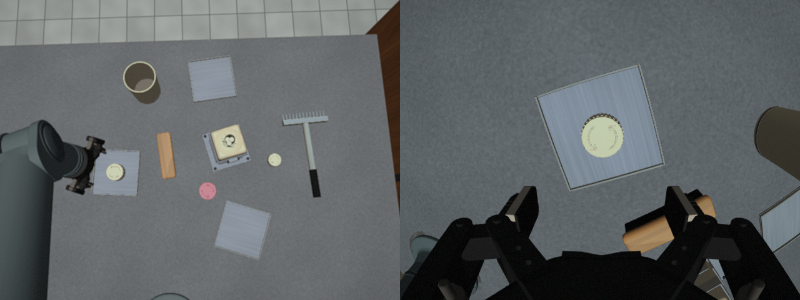

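The cap stands level in the middle of the left tray, with its top at 0.0317 against an expected 0.032. The arm is clear and the bystanders have not moved, so I'm handing in.

```bash
python3 -c "
from plant import arm
print(arm.hand_in())"
```

```text
the job is handed in; nothing more can be done
None
```

The cap is off the tub and standing top side up near the middle of the leftmost tray, and the job is handed in at about 23 s of the 72 s allowed.

**Unscrewing:** I pressed with 10–12.6 N and turned 60° anticlockwise. The first 40–50° met little resistance. The moment then rose to 0.34 N m at the stop, and I eased back 5°. The steepest upward pull I read while lifting was about 2.6 N.

**Setting down:** The cap touched the tray floor with 5.8 N while still held. I then released it and raised the arm straight up.

**Last checks:**
- **Cap position:** its centre is about 2 mm from the tray's measured centre, and its top is at 31.7 mm against the 32 mm expected for standing on the floor.
- **Bystanders:** the top pictures before and after show no movement of the brush caddy, shoe brush or rake.
- **Arm:** it is clear, with no force at the wrist.

**What did not match:** the stop came 8° after I first read a driving moment, though at least 19° was expected. The inner cap was probably already turning below the moment I could read. That last step also ran 0.14 N m past the 0.2 N m mark before I read it.

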